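# Rake knitting needles into the grooves of a needle board

## Task

Take the wooden rake by its handle, set its teeth down on the flat plate of the needle board behind the three needles, and comb the needles right across the grooved leaf, to its last groove, so that each ends lying down in a groove of its own. Keep the teeth resting on plate and leaf all the way, but lightly: never press with more than about 10 N. Move the needles only with the rake, leave the other things alone, and at the end stand the rake upright on the mat and let go.

Things in the scene. Friction and masses are not known exactly. Their poses are not given: they have to be found in the camera images.
- rake: wooden hand rake, 200 g, standing on its teeth on the mat, left or right of the board. Origin: centre of the teeth's underside; x along its 150 mm dark head (up to 20 degrees off world x), y across, z up. Seven teeth 20 mm tall, 7 mm wide, 24 mm deep along y (lower edges rounded 3 mm); head bar 24 mm deep, z 20 to 36 mm.
- rake_handle (a point): point to grip on the rake's upright handle, on its z axis 92 mm above its origin, same axes. The handle is 32 mm along x by 18 mm along y (grip across the 18 mm), from 48 to 115 mm above the rake's origin. Below it the head is sprung: pressed down, it gives way up into the handle by up to 8 mm, starting at about 1.5 N and adding 8 N per mm.
- board: needle board, white laminate, fixed on the cutting mat, place and turn vary. 170 mm along its x, 310 mm along its y, z up; origin on its underside (3 mm above the table). From y = -160 to +60 mm it is a flat level plate 28 mm high where the needles start; from y = +60 to +150 mm it is the hinged wooden leaf with grooves parallel to x (see hinge_line).
- plate_top (a point): point on the top surface of the plate, 28 mm above the board's origin, same axes. The needles start between its y = -130 and +40 mm, so the rake's centre fits behind them at about y = -147 mm. Plate and leaf are rigid; only the rake's head gives.
- hinge_line (a point): mid-point of the leaf's hinge line at plate-top height, 60 mm along y from plate_top, same axes. Grooves 11 mm wide, 9.5 mm deep, open-ended, centred 12.5, 31.5, 50.5, 69.5 mm beyond it along y; rib tops flush with the plate here. The stiff leaf was left off level: 3.4 degrees down to 3.4 degrees up towards its free edge at 90 mm. The slope is not measured: feel for it.
- needle0: one of three alike round bamboo knitting needles pointed at both ends, 9 mm thick, 120 mm long (the last 10 mm at each end taper), 18 g. Origin mid-length on its axis, x along its length. Starts lying askew on the flat plate, up to 17 degrees off the plate's x, and rolls or slides when pushed.
- needle1: as needle0
- needle2: as needle0
- jar: bystander: glass jar with a metal lid, 64 mm across, 85 mm tall, on the side of the board where the rake is not. Origin at the centre of its underside.
- spool: bystander: white thread spool standing beyond the board, 36 mm across, 50 mm tall. Origin at the centre of its underside.
- cutter: bystander: yellow rotary cutter lying beyond the board, about 150 mm long, 25 mm high. Origin on its underside near the middle.
Mind the look-alikes: they are no part of the job. Leave any black look-alike of the needle1 alone.

How it is judged (in metres and radians):
On the way, in this order (a step that is already met when the one before it is completed fails the run):
1. the rake is picked up from the mat (height (world z) of rake above 0.02 m), for 0.2 s.
2. its teeth rest on the plate behind the needles (more than 1 N) (contact force between rake and board above 1 N and y of rake in the frame of plate_top below -0.12 m), for 0.1 s.
3. its teeth still rest on the plate part-way across (more than 1 N) (contact force between rake and board above 1 N and y of rake in the frame of plate_top between -0.07 and 0.045 m), for 0.1 s.
4. its teeth rest on the far part of the leaf (more than 1 N) (contact force between rake and board above 1 N and y of rake in the frame of plate_top above 0.115 m), for 0.1 s.
At the end, for the whole second after the job is handed in: Each needle lies at rest down in a groove of the leaf (its axis below the plate's top level and over the grooved part, within 0.12 rad of the grooves' direction, its middle within 45 mm of the leaf's middle), and the rake stands upright (within 0.1 rad) at rest on the mat, let go (z of needle0 in the frame of plate_top between -0.012 and -0.0003 m and y of needle0 in the frame of plate_top between 0.062 and 0.142 m and x of needle0 in the frame of plate_top between -0.045 and 0.045 m and angle between the x axis of each of needle0, needle1, needle2 and the x axis of plate_top, either way round below 0.12 rad and linear speed of each of needle0, needle1, needle2, rake below 0.02 m/s and z of needle1 in the frame of plate_top between -0.012 and -0.0003 m and y of needle1 in the frame of plate_top between 0.062 and 0.142 m and x of needle1 in the frame of plate_top between -0.045 and 0.045 m and z of needle2 in the frame of plate_top between -0.012 and -0.0003 m and y of needle2 in the frame of plate_top between 0.062 and 0.142 m and x of needle2 in the frame of plate_top between -0.045 and 0.045 m and angle between rake's own z axis and vertical below 0.1 rad and height (world z) of rake below 0.008 m); the robot touches nothing.
It fails at once if the rake presses on the board with more than 14 N (contact force between rake and board above 14 N).
It fails at once if the gripper or arm touches a needle (contact force between any of the fingers, the arm and needle0 above 0.3 N or contact force between any of the fingers, the arm and needle1 above 0.3 N or contact force between any of the fingers, the arm and needle2 above 0.3 N).
It fails at once if a bystander is moved more than 20 mm (distance of any of jar, spool, cutter from where it was at the start of the episode above 0.02 m).
It also fails if it takes over 72 s, if anything falls off the work surface, if the arm or the gripper's body presses on something with over 40 N, if the wrist force passes 120 N, or if a joint passes its speed limit or range.

## Robot

A 7-joint arm with a two-finger parallel gripper is mounted at the origin on the work surface. World frame = base frame: x ahead of the robot, y to its left, z up, the work surface at z = 0. Lengths are in mm, angles in rad, forces in N, time in s.
With the tool pointing down it reaches from about 400 to 875 mm from the base axis. Payload 4.4 kg.
Tool frame: the origin (TCP) lies at the very end of the fingers, on their centre line; the grasp point (between the pads) lies 19 mm behind it; z points along the fingers, y is the direction in which the jaws open and shut (so a half turn about z gives the same grasp; the last joint's range is limited). The gripper opens to 85 mm and grips with 20 to 120 N. Pads are 22 mm wide; open, the fingers measure 114 mm over their backs; the gripper's body (76 mm by 85 mm) begins 54 mm behind the grasp point. The pads swing forward as they close: fully open they stand 13 mm farther back than shut.
Start: joints at [-1.338, 0.628, 0.038, 1.517, -0.027, 0.996, -0.02], TCP at [191.319, 621.221, 231.313] pointing down, gripper open.
Joint ranges: [-3.06, 3.06], [-0.37, 2.12], [-1.25, 1.32], [0.18, 2.47], [-1.1, 4.24], [0.23, 1.98], [-2.94, 2.94]. Speed limits (rad/s): [2.57, 2.57, 3.14, 3.14, 3.14, 3.14, 3.14].

## Interface

Orientations are given as [roll, pitch, yaw] about the fixed x, y, z axes, in that order (R = Rz(yaw) Ry(pitch) Rx(roll)).
In Python, from cell import ctrl, eyes gives the robot as it stands.
- The arm moves only by the tool move_arm, never from a script. Its argument "increments" is a list of rows, each a list of 6 numbers: the shift along the tool's x, y, z in cm, then the turn, a rotation vector about the tool's x, y, z in degrees. In form: [[x, y, z, wx, wy, wz], ...]. A call has 1 to 20 rows; each row is the pose to reach, as a shift and turn from the pose commanded when the call began, along the tool's axes at that moment; what a row does not reach only later rows make up. A row lasts 1/10 s, in which the tool goes at most 50 mm and 8.59 degrees, less where a joint would pass 70% of its speed; a pose out of reach is approached as far as the arm can. A call with a gripper value outside its range is refused whole. "grip" is the opening, from -1 (shut) to 1 (fully open), set as the call begins (left out, the last holds). The fingers move at their own pace and stop on an object; the grip force is fixed at half the most. Time passes only in rows, so rows that repeat a pose let the fingers close. It gives the time, the measured TCP pose, the force and the opening at its end, in the units of the state.
- ctrl.read_state(): the state, without advancing time (a new reading comes with each control period).
- eyes.get_image(name): name is "scene" or "top"; returns the picture (384x512x3 uint8, red, green, blue); there is no depth.
- eyes.calibration(name): a dict with "fx", "fy", "cx", "cy" (pixels), "dist" ([k1, k2, p1, p2, k3] as OpenCV has them; the pictures are not rectified), "pose" (4x4, takes a point from camera to world coordinates). Camera axes: x right, y up, looking along -z (the intrinsics and any distortion apply to the point x, -y, -z); pixel columns grow to the right and rows downward; lengths in mm; the calibration is good to about 2 mm. A picture is of the moment at which its call begins. calibration takes no time and is no camera call.
- ctrl.finish_job(): hands the job in, once; it reports no verdict.
The state is a dict: "clock": time; "qpos": joint angles; "qd": joint speeds; "tau": joint torques, N m; "eef_pos": TCP position; "tool_rot": TCP orientation; "force": force on the tool from outside, world axes, zero at the start; "torque": the same for the moment, N m; "width": finger opening in mm.
Only numpy, scipy, OpenCV 4.12 (cv2) and the standard library are available. Lean on these libraries where they do the work, as an engineer would, in place of code of your own. Each camera call takes 0.05 s, during which the arm holds its last target. There are 200 camera calls.

## Working session

There is one attempt and no reset: what is moved stays moved. The work goes in short steps, Python scripts to look and compute and a tool call to move; the robot and the scene stay as the last step left them, time stands still between calls to the robot, and variables do not carry over. Pictures are saved under pics/ and viewed, about 8 in all and at most 12, crops included, and the job is handed in when it is done.

Besides the shell and the picture viewer there is one more tool, called after "Emit:" as a command line: name --pt "numbers of a row" for each row, then --argument value for the rest. move_arm: Moves the arm, as the interface text tells. Its arguments: {"type":"object","properties":{"increments":{"type":"array","items":{"type":"array","items":{"type":"number"}}},"grip":{"type":"number"}},"required":["increments"]}

```bash
ls; mkdir -p pics; python3 - <<'E'
from cell import ctrl,eyes
import cv2
print(ctrl.read_state())
for n in("scene","top"):
    cv2.imwrite(f"pics/{n}0.png",eyes.get_image(n)[:,:,::-1]);print(n,eyes.calibration(n))
E
```

```text
pics
{'clock': 0.0, 'qpos': array([-1.33780822,  0.62935438,  0.0384164 ,  1.51837003, -0.02699048,
        0.99629323, -0.01997871]), 'qd': array([-0.00031989,  0.00014583, -0.00105666, -0.00016528, -0.00031371,
        0.0002587 ,  0.00048174]), 'tau': array([-9.71220179e-04, -5.63397217e+01,  1.22597761e+00, -1.93451071e+01,
        1.10689466e-02,  1.03315810e-02, -6.96426724e-06]), 'eef_pos': array([191.11199637, 620.61498338, 230.38262623]), 'tool_rot': array([-3.13968503e+00,  1.85889936e-05,  2.84285166e+00]), 'force': array([-0.3843    , -0.95155979,  0.2544628 ]), 'torque': array([-0.00725468,  0.02202992,  0.01037322]), 'width': 85.00576156730799}
scene {'fx': 385.94313875616126, 'fy': 385.94313875616126, 'cx': 253.94465210296678, 'cy': 189.15319598878304, 'dist': array([-0.10422454,  0.        ,  0.        ,  0.        ,  0.        ]), 'pose': array([[ 1.97004494e-01, -7.91877403e-01,  5.78030628e-01,
         1.17316138e+03],
       [ 9.80383546e-01,  1.55444366e-01, -1.21182304e-01,
        -2.51530761e+02],
       [ 6.10992372e-03,  5.90565176e-01,  8.06966816e-01,
         9.74106583e+02],
       [ 0.00000000e+00,  0.00000000e+00,  0.00000000e+00,
         1.00000000e+00]])}
top {'fx': 463.1924883745872, 'fy': 463.1924883745872, 'cx': 261.7243930432183, 'cy': 186.66011245989142, 'dist': array([-0.0022461,  0.       ,  0.       ,  0.       ,  0.       ]), 'pose': array([[-9.26794711e-03,  9.93897002e-01, -1.09922043e-01,
         4.08001462e+02],
       [-9.99769376e-01, -1.13397172e-02, -1.82374811e-02,
        -1.24854867e+02],
       [-1.93726627e-02,  1.09727668e-01,  9.93772881e-01,
         1.38948632e+03],
       [ 0.00000000e+00,  0.00000000e+00,  0.00000000e+00,
         1.00000000e+00]])}
```

View pics/scene0.png

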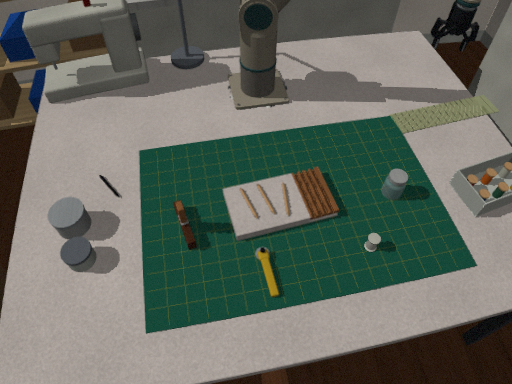

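View pics/top0.png

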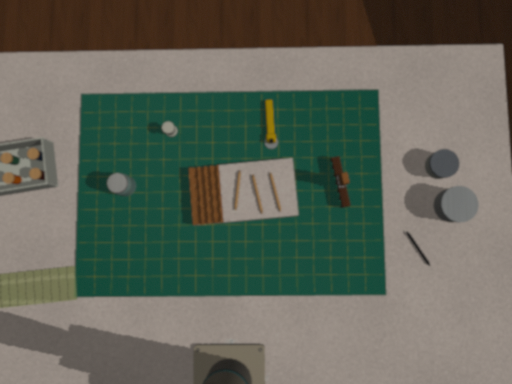

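Scene view: board in the middle (top-view plate 218–298 × 158–222 px, leaf at 190–220 towards +y), rake at (340,182) top at its -y side, jar (120,183), spool, cutter beyond; the black look-alike is far off at (418,248).

```bash
cat > h.py <<'E'
import numpy as np,cv2
from cell import ctrl,eyes
def ray(n,px):
    c=eyes.calibration(n);K=np.array([[c["fx"],0,c["cx"]],[0,c["fy"],c["cy"]],[0,0,1]])
    u=cv2.undistortPoints(np.array(px,float).reshape(-1,1,2),K,c["dist"]).reshape(-1,2)
    P=c["pose"];d=np.c_[u[:,0],-u[:,1],-np.ones(len(u))]@P[:3,:3].T
    return P[:3,3],d
def onz(n,px,z):
    o,d=ray(n,px);return (o+d*((z-o[2])/d[:,2])[:,None])[:,:2]
def proj(n,pts):
    c=eyes.calibration(n);K=np.array([[c["fx"],0,c["cx"]],[0,c["fy"],c["cy"]],[0,0,1]])
    P=np.linalg.inv(c["pose"]);q=np.atleast_2d(pts)@P[:3,:3].T+P[:3,3];q=q*[1,-1,-1]
    return cv2.projectPoints(q,np.zeros(3),np.zeros(3),K,c["dist"])[0].reshape(-1,2)
def comps(m,amin):
    return sorted([c for c in cv2.findContours(m.astype(np.uint8),cv2.RETR_EXTERNAL,cv2.CHAIN_APPROX_NONE)[0] if cv2.contourArea(c)>amin],key=cv2.contourArea,reverse=True)
E
python3 - <<'E'
from h import *
im=cv2.imread("pics/top0.png")
hsv=cv2.cvtColor(im,cv2.COLOR_BGR2HSV)
H,S,V=[hsv[:,:,i].astype(int) for i in range(3)]
roi=np.zeros(H.shape,bool);roi[96:292,84:378]=1
notg=roi&~((H>60)&(H<100)&(S>60))
for c in comps(notg,20):
    r=cv2.minAreaRect(c);print("notgreen",cv2.contourArea(c),np.round(r[0]),np.round(r[1]),r[2])
c=comps(notg,2000)[0]
b=cv2.boxPoints(cv2.minAreaRect(c));w=onz("top",b,31);print("board",w.round(1),np.linalg.norm(np.diff(w,axis=0),axis=1))
white=roi&(S<60)&(V>120);
c=comps(cv2.morphologyEx(white.astype(np.uint8),cv2.MORPH_CLOSE,np.ones((13,13))),1500)[0]
b=cv2.boxPoints(cv2.minAreaRect(c));w=onz("top",b,31);print("plate",w.round(1),np.linalg.norm(np.diff(w,axis=0),axis=1))
m=np.zeros(H.shape,np.uint8);cv2.drawContours(m,[c],-1,1,-1);m=cv2.erode(m,np.ones((7,7)))
for k in comps((m>0)&(S>60),20):
    vx,vy,x,y=cv2.fitLine(k,cv2.DIST_L2,0,.01,.01).ravel()
    p=k.reshape(-1,2);t=(p-[x,y])@[vx,vy]
    w=onz("top",[[x+vx*t.min(),y+vy*t.min()],[x+vx*t.max(),y+vy*t.max()]],35.5);print("needle",w.round(1),np.linalg.norm(w[1]-w[0]))
big=[]
for n,(x0,x1,y0,y1) in {"top":(320,365,145,220),"scene":(165,210,190,260)}.items():
    big.append(cv2.resize(cv2.imread(f"pics/{n}0.png")[y0:y1,x0:x1],None,fx=8,fy=8,interpolation=cv2.INTER_CUBIC)[:560])
h=max(b.shape[0] for b in big)
big=[cv2.copyMakeBorder(b,0,h-b.shape[0],0,0,cv2.BORDER_CONSTANT) for b in big]
cv2.imwrite("pics/rake0.png",np.hstack(big))
E
```

```text
notgreen 6229.0 [243. 192.] [ 61. 108.] 84.36931610107422
notgreen 478.5 [271. 124.] [49. 14.] 90.0
notgreen 473.5 [343. 181.] [52. 14.] 77.09259033203125
notgreen 466.0 [120. 184.] [21. 28.] 90.0
notgreen 177.5 [169. 129.] [17. 13.] 45.0
board [[ 620.9  125.4]
 [ 648.9 -195.2]
 [ 469.2 -209.6]
 [ 441.4  106.3]] [321.78035263 180.20972836 317.09308007]
plate [[ 624.6   30. ]
 [ 643.7 -190.8]
 [ 475.2 -204.3]
 [ 456.1   13.5]] [221.66269952 169.02623324 218.63495265]
needle [[492.9 -20.8]
 [605.4 -33.7]] 113.24650911368015
needle [[ 597.9 -124.5]
 [ 488.4 -152.2]] 113.02903901141218
needle [[592.9 -72.5]
 [482.9 -98.6]] 113.10423210739788
```

View pics/rake0.png

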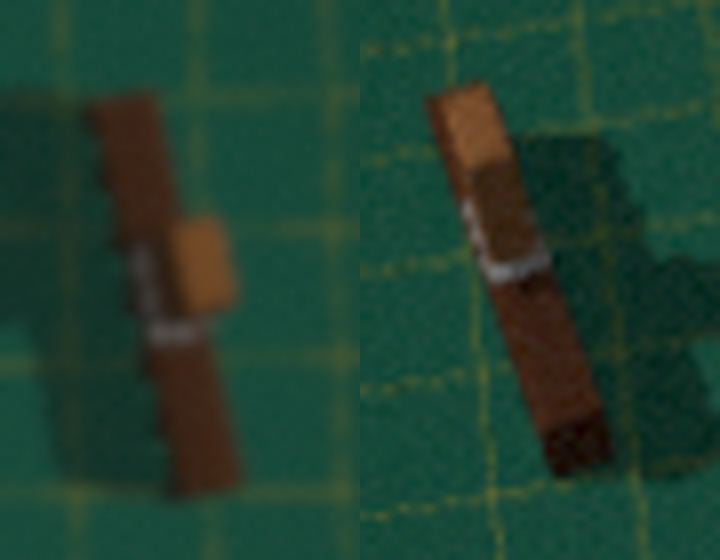

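```bash
python3 - <<'E'
from h import *
e=onz("top",[[335.9,157.2],[345.9,206.6]],36)
print("head ends",e.round(1),np.linalg.norm(e[1]-e[0]),"mid",e.mean(0).round(1),"yaw",np.degrees(np.arctan2(*(e[0]-e[1])[::-1])))
print("handle top",onz("top",[[345.6,178.1]],115).round(1))
s=lambda x,y:[165+x/8-45,190+y/8]
print("scene handle top",onz("scene",[s(482,125)],115).round(1), "scene far end",onz("scene",[s(575,412)],36).round(1))
E
```

```text
head ends [[ 642.7 -319.8]
 [ 496.4 -345. ]] 148.44978762434562 mid [ 569.6 -332.4] yaw 9.760879915903041
handle top [[ 570.1 -333.6]]
scene handle top [[ 573.4 -327.2]] scene far end [[ 643.1 -313.2]]
```

```bash
cat >> h.py <<'E'
from scipy.spatial.transform import Rotation as Ro
def rot(yaw_deg,lean=0): # tool down, tool y along yaw+90; lean about tool x
    return Ro.from_euler('z',yaw_deg+180,degrees=True)*Ro.from_euler('x',180+lean,degrees=True)
def inc(p0,R0,p1,R1):
    return np.r_[R0.inv().apply(np.array(p1)-p0)/10,(R0.inv()*R1).as_rotvec(degrees=True)].round(2)
E
python3 - <<'E'
from h import *
p0=[191.3,621.2,231.3];R0=Ro.from_euler('xyz',[-3.14159,0,2.8428])
print(inc(p0,R0,[560,100,231],rot(9.8)));print(inc(p0,R0,[570.5,-331.5,180],rot(9.8)))
E
```

```text
[-5.058e+01 -3.896e+01  3.000e-02 -0.000e+00 -0.000e+00 -2.692e+01]
[-64.28 -79.89   5.13  -0.    -0.   -26.92]
```

Emit:
move_arm --pt "-50.6 -39 0 0 0 -26.92" --pt "-50.6 -39 0 0 0 -26.92" --pt "-50.6 -39 0 0 0 -26.92" --pt "-50.6 -39 0 0 0 -26.92" --pt "-50.6 -39 0 0 0 -26.92" --pt "-50.6 -39 0 0 0 -26.92" --pt "-50.6 -39 0 0 0 -26.92" --pt "-50.6 -39 0 0 0 -26.92" --pt "-50.6 -39 0 0 0 -26.92" --pt "-50.6 -39 0 0 0 -26.92" --pt "-50.6 -39 0 0 0 -26.92" --pt "-50.6 -39 0 0 0 -26.92" --grip 1

```text
clock: 1.3
eef_pos: [538.3, 129.3, 231.1]
tool_rot: [3.142, -0.0, -2.971]
force: [0.7, 0.5, 0.6]
width: 85.7
```

Emit:
move_arm --pt "3.2 -43 2 0 0 0" --pt "3.2 -43 2 0 0 0" --pt "3.2 -43 2 0 0 0" --pt "3.2 -43 2 0 0 0" --pt "3.2 -43 2 0 0 0" --pt "3.2 -43 2 0 0 0" --pt "3.2 -43 2 0 0 0" --pt "3.2 -43 2 0 0 0" --pt "3.2 -43 2 0 0 0" --pt "3.2 -43 2 0 0 0" --pt "3.2 -43 2 0 0 0" --pt "3.2 -43 2 0 0 0"

```text
clock: 2.5
eef_pos: [579.5, -295.8, 211.0]
tool_rot: [3.14, -0.0, -2.968]
force: [-0.1, 0.8, 0.0]
width: 85.3
```

Emit:
move_arm --pt "1.4 -3.1 3 0 0 0" --pt "1.4 -3.1 6 0 0 0" --pt "1.4 -3.1 6 0 0 0" --pt "1.4 -3.1 6 0 0 0"

```text
clock: 2.9
eef_pos: [571.6, -328.4, 151.6]
tool_rot: [3.14, 0.0, -2.968]
force: [0.6, 0.7, 1.3]
width: 85.3
```

```bash
python3 - <<'E'
from h import *
s=ctrl.read_state();print(s["eef_pos"],s["tool_rot"],s["force"])
im=eyes.get_image("scene")[:,:,::-1];cv2.imwrite("pics/scene1.png",im)
a=cv2.resize(im[130:270,140:240],None,fx=4,fy=4,interpolation=cv2.INTER_CUBIC)
im=eyes.get_image("top")[:,:,::-1];cv2.imwrite("pics/top1.png",im)
b=cv2.resize(im[120:260,300:400],None,fx=4,fy=4,interpolation=cv2.INTER_CUBIC)
cv2.imwrite("pics/c1.png",np.hstack([a,b]))
E
```

```text
[ 571.60978274 -328.37978187  151.5610308 ] [ 3.1397685e+00  1.7299085e-04 -2.9677350e+00] [0.55596161 0.68868455 1.33186531]
```

View pics/c1.png

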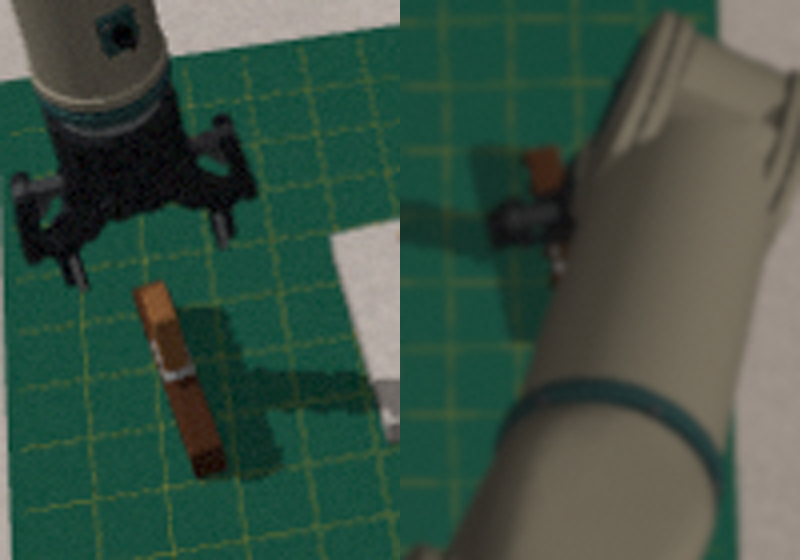

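Picture: fingers straddle the handle, square to it. Going down and gripping.

Emit:
move_arm --pt "0.1 -0.2 3 0 0 0" --pt "0.1 -0.2 6 0 0 0" --pt "0.1 -0.2 7.6 0 0 0" --pt "0.1 -0.2 7.6 0 0 0" --pt "0.1 -0.2 7.6 0 0 0"

```text
clock: 3.5
eef_pos: [571.3, -333.0, 76.6]
tool_rot: [-3.141, 0.002, -2.97]
force: [-0.2, 0.6, 0.0]
width: 85.5
```

Emit:
move_arm --pt "0 0 0 0 0 0" --pt "0 0 0 0 0 0" --pt "0 0 0 0 0 0" --pt "0 0 0 0 0 0" --pt "0 0 0 0 0 0" --pt "0 0 0 0 0 0" --pt "0 0 0 0 0 0" --pt "0 0 0 0 0 0" --pt "0 0 0 0 0 0" --pt "0 0 0 0 0 0" --grip -1

```text
clock: 4.5
eef_pos: [570.3, -333.1, 75.4]
tool_rot: [-3.141, 0.0, -2.971]
force: [-1.5, 0.2, 3.0]
width: 17.2
```

```bash
python3 - <<'E'
from h import *
s=ctrl.read_state();print(s["eef_pos"],s["tool_rot"],s["force"],s["torque"],s["width"])
E
```

```text
[ 570.28392319 -333.08047471   75.44188465] [-3.14134499e+00  2.77227062e-04 -2.97066677e+00] [-1.54050873  0.23416718  2.95197695] [-0.05609127 -0.0500968  -0.11065479] 17.2362381110168
```

Emit:
move_arm --pt "0 0 -2 0 0 0" --pt "0 0 -4 0 0 0" --pt "0 0 -6.5 0 0 0" --pt "0 0 -6.5 0 0 0" --pt "0 0 -6.5 0 0 0" --pt "-0.4 4 -6.5 0 0 2" --pt "-0.8 8 -6.5 0 0 4" --pt "-1.2 12 -6.5 0 0 5" --pt "-1.4 14 -6.5 0 0 5" --pt "-1.4 15.2 -6.5 0 0 5" --pt "-1.4 15.2 -6.5 0 0 5" --pt "-1.4 15.2 -6.5 0 0 5" --pt "-1.4 15.2 -6.5 0 0 5" --pt "-1.4 15.2 -6.5 0 0 5"

```text
clock: 5.9
eef_pos: [557.9, -182.6, 140.1]
tool_rot: [-3.141, -0.0, -3.06]
force: [0.5, -0.7, -2.1]
width: 17.4
```

```bash
python3 - <<'E'
from h import *
im=eyes.get_image("scene")[:,:,::-1];cv2.imwrite("pics/scene2.png",im)
im=im[150:260,170:345]
cv2.imwrite("pics/c2.png",cv2.resize(im,None,fx=4.5,fy=4.5,interpolation=cv2.INTER_CUBIC))
F=[]
for i in range(12):
    eyes.get_image("top");s=ctrl.read_state();F.append(np.r_[s["force"],s["torque"]])
print(s["eef_pos"],s["tool_rot"],np.mean(F,0).round(2),np.std(F,0).round(2))
E
```

```text
[ 558.04175015 -180.72840604  140.28415269] [ 3.14151964e+00 -8.89586266e-05 -3.05772892e+00] [-0.05  0.11 -2.02  0.01  0.   -0.  ] [0.5  0.47 0.43 0.03 0.02 0.03]
```

View pics/c2.png

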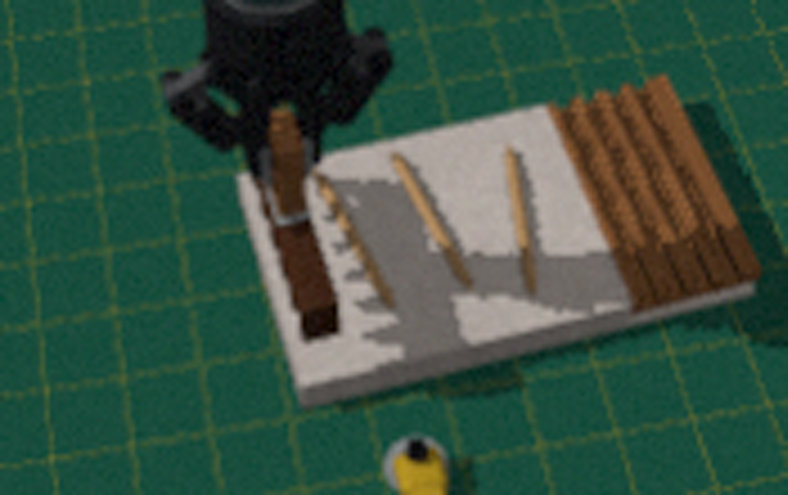

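Picture: rake hovers behind the nearest needle, clear of it by ~20 mm, head parallel to the plate's back edge. Lowering.

Emit:
move_arm --pt "0 -0.2 1.5 0 0 0" --pt "0 -0.2 3 0 0 0" --pt "0 -0.2 3.2 0 0 0" --pt "0 -0.2 3.4 0 0 0" --pt "0 -0.2 3.45 0 0 0" --pt "0 -0.2 3.5 0 0 0" --pt "0 -0.2 3.55 0 0 0" --pt "0 -0.2 3.6 0 0 0" --pt "0 -0.2 3.6 0 0 0" --pt "0 -0.2 3.6 0 0 0"

```text
clock: 7.55
eef_pos: [558.3, -182.8, 104.4]
tool_rot: [-3.142, 0.0, -3.058]
force: [-0.1, -0.6, -1.3]
width: 17.3
```

```bash
cat > f.py <<'E'
from h import *
import sys
F=[];P=[]
for i in range(int(sys.argv[1]) if len(sys.argv)>1 else 6):
    eyes.get_image("top");s=ctrl.read_state();F.append(np.r_[s["force"],s["torque"]]);P.append(s["eef_pos"])
p=np.mean(P,0);f=np.mean(F,0)
b=np.radians(4.8);d=p[:2]-[545.6,-37.9]
print("t",s["clock"],"pos",p.round(2),"rot",s["tool_rot"].round(4),"board xy",(d@[np.cos(b),np.sin(b)]).round(1),(d@[-np.sin(b),np.cos(b)]).round(1),"N",(f[2]+2.0).round(2),"F",f[:3].round(2),"T",f[3:].round(3))
E
python3 f.py
```

```text
t 7.85 pos [ 558.24 -182.8   104.32] rot [ 3.1416 -0.     -3.0578] board xy 0.5 -145.5 N 0.23 F [ 0.05 -0.02 -1.77] T [ 0.003  0.004 -0.031]
```

Emit:
move_arm --pt "0 0 0.03 0 0 0" --pt "0 0 0.06 0 0 0" --pt "0 0 0.08 0 0 0" --pt "0 0 0.08 0 0 0"

```text
clock: 8.25
eef_pos: [558.2, -182.8, 103.7]
tool_rot: [3.142, 0.0, -3.058]
force: [-1.3, 0.6, 1.5]
width: 17.3
```

```bash
python3 f.py
```

```text
t 8.55 pos [ 558.22 -182.82  103.64] rot [-3.1416  0.     -3.0578] board xy 0.5 -145.5 N 3.61 F [-0.99  0.11  1.61] T [ 0.047  0.176 -0.006]
```

Emit:
move_arm --pt "0 0.1 0 0 0 0" --pt "0 0.3 0 0 0 0" --pt "0 0.5 0 0 0 0" --pt "0 0.7 0 0 0 0" --pt "0 0.9 0 0 0 0" --pt "0 1.1 0 0 0 0" --pt "0 1.3 0 0 0 0" --pt "0 1.5 0 0 0 0" --pt "0 1.7 0 0 0 0" --pt "0 1.9 0 0 0 0" --pt "0 2.1 0 0 0 0" --pt "0 2.3 0 0 0 0" --pt "0 2.5 0 0 0 0" --pt "0 2.7 0 0 0 0" --pt "0 2.9 0 0 0 0" --pt "0 3.0 0 0 0 0"

```text
clock: 10.15
eef_pos: [555.7, -152.6, 103.5]
tool_rot: [3.142, -0.0, -3.058]
force: [0.6, -2.8, 1.8]
width: 17.3
```

```bash
python3 f.py
```

```text
t 10.45 pos [ 555.71 -152.57  103.49] rot [ 3.1411e+00 -1.0000e-04 -3.0577e+00] board xy 0.5 -115.1 N 4.76 F [-0.08 -2.04  2.76] T [-0.617 -0.059  0.013]
```

Emit:
move_arm --pt "0 0.2 -0.01 0 0 0" --pt "0 0.4 -0.01 0 0 0" --pt "0 0.6 -0.01 0 0 0" --pt "0 0.8 -0.01 0 0 0" --pt "0 1.0 -0.01 0 0 0" --pt "0 1.2 -0.01 0 0 0" --pt "0 1.4 -0.01 0 0 0" --pt "0 1.6 -0.01 0 0 0" --pt "0 1.8 -0.01 0 0 0" --pt "0 2.0 -0.01 0 0 0" --pt "0 2.2 -0.01 0 0 0" --pt "0 2.4 -0.01 0 0 0" --pt "0 2.6 -0.01 0 0 0" --pt "0 2.8 -0.01 0 0 0" --pt "0 3.0 -0.01 0 0 0" --pt "0 3.2 -0.01 0 0 0" --pt "0 3.4 -0.01 0 0 0" --pt "0 3.6 -0.01 0 0 0" --pt "0 3.8 -0.01 0 0 0" --pt "0 4.0 -0.01 0 0 0"

```text
clock: 12.45
eef_pos: [552.3, -112.9, 103.6]
tool_rot: [3.142, -0.0, -3.058]
force: [0.1, -3.0, 1.8]
width: 17.0
```

```bash
python3 f.py
```

```text
t 12.75 pos [ 552.3  -112.46  103.56] rot [ 3.1409e+00 -3.0000e-04 -3.0576e+00] board xy 0.4 -74.9 N 3.83 F [-0.15 -1.13  1.83] T [-0.437 -0.043  0.008]
```

Steady at ~4 N. Continue.

Emit:
move_arm --pt "0 0.2 0 0 0 0" --pt "0 0.4 0 0 0 0" --pt "0 0.6 0 0 0 0" --pt "0 0.8 0 0 0 0" --pt "0 1.0 0 0 0 0" --pt "0 1.2 0 0 0 0" --pt "0 1.4 0 0 0 0" --pt "0 1.6 0 0 0 0" --pt "0 1.8 0 0 0 0" --pt "0 2.0 0 0 0 0" --pt "0 2.2 0 0 0 0" --pt "0 2.4 0 0 0 0" --pt "0 2.6 0 0 0 0" --pt "0 2.8 0 0 0 0" --pt "0 3.0 0 0 0 0" --pt "0 3.2 0 0 0 0" --pt "0 3.4 0 0 0 0" --pt "0 3.6 0 0 0 0" --pt "0 3.8 0 0 0 0" --pt "0 4.0 0 0 0 0"

```text
clock: 14.75
eef_pos: [549.0, -73.0, 103.6]
tool_rot: [3.142, -0.0, -3.058]
force: [0.7, -2.4, 1.4]
width: 17.3
```

```bash
python3 f.py
```

```text
t 15.05 pos [548.97 -72.61 103.58] rot [ 3.1409e+00 -1.0000e-04 -3.0576e+00] board xy 0.5 -34.9 N 3.75 F [ 0.06 -1.4   1.75] T [-0.423 -0.045  0.021]
```

Emit:
move_arm --pt "0 0.2 0 0 0 0" --pt "0 0.4 0 0 0 0" --pt "0 0.6 0 0 0 0" --pt "0 0.8 0 0 0 0" --pt "0 1.0 0 0 0 0" --pt "0 1.2 0 0 0 0" --pt "0 1.4 0 0 0 0" --pt "0 1.6 0 0 0 0" --pt "0 1.8 0 0 0 0" --pt "0 2.0 0 0 0 0" --pt "0 2.2 0 0 0 0" --pt "0 2.4 0 0 0 0" --pt "0 2.6 0 0 0 0" --pt "0 2.8 0 0 0 0" --pt "0 3.0 0 0 0 0" --pt "0 3.0 0 0 0 0"

```text
clock: 16.65
eef_pos: [546.4, -42.7, 103.6]
tool_rot: [3.141, -0.0, -3.057]
force: [0.1, -1.1, 2.0]
width: 17.0
```

```bash
python3 f.py; python3 - <<'E'
from h import *
im=eyes.get_image("scene")[:,:,::-1];cv2.imwrite("pics/scene3.png",im)
cv2.imwrite("pics/c3.png",cv2.resize(im[150:260,190:345],None,fx=5,fy=5,interpolation=cv2.INTER_CUBIC))
E
```

```text
t 16.95 pos [546.43 -42.73 103.56] rot [ 3.1409e+00 -2.0000e-04 -3.0575e+00] board xy 0.4 -4.9 N 3.74 F [ 0.12 -0.85  1.74] T [-0.3   -0.015  0.003]
```

View pics/c3.png

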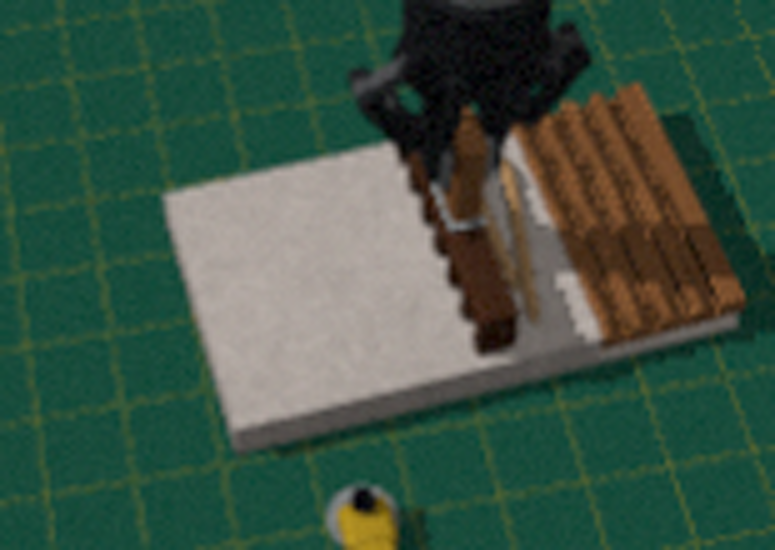

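Needles are gathered ahead of the rake, all clear of the gripper. Going on to the hinge.

Emit:
move_arm --pt "0 0.2 0 0 0 0" --pt "0 0.4 0 0 0 0" --pt "0 0.6 0 0 0 0" --pt "0 0.8 0 0 0 0" --pt "0 1.0 0 0 0 0" --pt "0 1.2 0 0 0 0" --pt "0 1.4 0 0 0 0" --pt "0 1.6 0 0 0 0" --pt "0 1.8 0 0 0 0" --pt "0 2.0 0 0 0 0" --pt "0 2.2 0 0 0 0" --pt "0 2.4 0 0 0 0" --pt "0 2.6 0 0 0 0" --pt "0 2.8 0 0 0 0" --pt "0 3.0 0 0 0 0" --pt "0 3.2 0 0 0 0" --pt "0 3.4 0 0 0 0"

```text
clock: 18.7
eef_pos: [543.6, -9.3, 103.6]
tool_rot: [3.142, -0.0, -3.058]
force: [-0.0, -2.2, 2.1]
width: 17.4
```

Emit:
move_arm --pt "0 0.15 0 0 0 0" --pt "0 0.3 0 0 0 0" --pt "0 0.45 0 0 0 0" --pt "0 0.6 0 0 0 0" --pt "0 0.75 0 0 0 0" --pt "0 0.9 0 0 0 0" --pt "0 1.05 0 0 0 0" --pt "0 1.2 0 0 0 0" --pt "0 1.35 0 0 0 0" --pt "0 1.5 0 0 0 0" --pt "0 1.6 0 0 0 0" --pt "0 1.6 0 0 0 0"

```text
clock: 19.9
eef_pos: [542.3, 6.9, 103.6]
tool_rot: [3.141, -0.0, -3.058]
force: [0.0, -1.6, 1.1]
width: 17.4
```

```bash
python3 f.py
```

```text
t 20.2 pos [542.29   6.85 103.58] rot [ 3.1412e+00 -1.0000e-04 -3.0577e+00] board xy 0.4 44.9 N 3.4 F [ 0.2  -1.33  1.4 ] T [-0.476 -0.029  0.002]
```

Emit:
move_arm --pt "0 0.15 0 0 0 0" --pt "0 0.3 0 0 0 0" --pt "0 0.45 0 0 0 0" --pt "0 0.6 0 0 0 0" --pt "0 0.75 0 0 0 0" --pt "0 0.9 0 0 0 0" --pt "0 0.9 0 0 0 0"

```text
clock: 20.9
eef_pos: [541.6, 15.8, 103.6]
tool_rot: [3.141, -0.0, -3.058]
force: [-0.0, -1.6, 2.6]
width: 17.6
```

```bash
python3 f.py
```

```text
t 21.2 pos [541.57  15.74 103.61] rot [ 3.1413  0.     -3.0578] board xy 0.5 53.8 N 3.93 F [ 0.03 -1.7   1.93] T [-0.562 -0.063 -0.009]
```

Emit:
move_arm --pt "0 0.15 0 0 0 0" --pt "0 0.3 0 0 0 0" --pt "0 0.45 0 0 0 0" --pt "0 0.6 0 0 0 0" --pt "0 0.6 0 0 0 0"

```text
clock: 21.7
eef_pos: [541.1, 21.8, 103.6]
tool_rot: [3.141, 0.0, -3.057]
force: [0.7, -2.6, 2.4]
width: 17.2
```

```bash
python3 f.py
```

```text
t 22.0 pos [541.11  21.82 103.61] rot [ 3.1412  0.     -3.0577] board xy 0.5 59.9 N 4.45 F [-0.04 -2.42  2.45] T [-0.629 -0.062 -0.006]
```

Emit:
move_arm --pt "0 0.15 0 0 0 0" --pt "0 0.3 0 0 0 0" --pt "0 0.45 0 0 0 0" --pt "0 0.6 0 0 0 0" --pt "0 0.6 0 0 0 0"

```text
clock: 22.5
eef_pos: [540.5, 27.8, 103.6]
tool_rot: [3.141, -0.0, -3.057]
force: [-0.4, -2.9, 3.6]
width: 17.2
```

```bash
python3 f.py
```

```text
t 22.8 pos [540.55  27.76 103.6 ] rot [ 3.1412 -0.     -3.0577] board xy 0.5 65.9 N 4.59 F [ 0.17 -2.5   2.59] T [-0.727 -0.05   0.004]
```

Emit:
move_arm --pt "0 0.15 0 0 0 0" --pt "0 0.3 0 0 0 0" --pt "0 0.3 0 0 0 0"

```text
clock: 23.1
eef_pos: [540.3, 29.2, 103.6]
tool_rot: [-3.14, -0.0, -3.059]
force: [0.1, -6.3, 2.6]
width: 17.1
```

```bash
python3 f.py
```

```text
t 23.4 pos [540.33  29.15 103.63] rot [-3.1402e+00 -1.0000e-04 -3.0592e+00] board xy 0.4 67.3 N 4.87 F [ 0.01 -5.68  2.87] T [-1.535 -0.112 -0.101]
```

```bash
python3 - <<'E'
from h import *
im=eyes.get_image("scene")[:,:,::-1];cv2.imwrite("pics/scene4.png",im)
a=cv2.resize(im[160:240,250:345],None,fx=6,fy=6,interpolation=cv2.INTER_CUBIC)
cv2.imwrite("pics/c4.png",a)
E
```

```text
(no output)
```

View pics/c4.png

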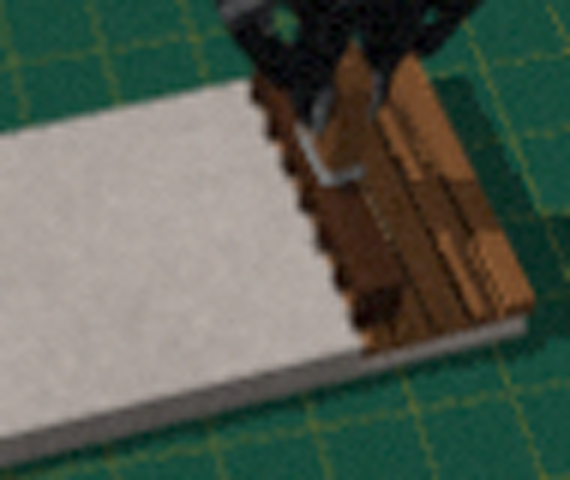

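Nearly at rib 2 with a sideways load of ~6 N: the front edges butt a rib, so the leaf rises. Easing up a little.

Emit:
move_arm --pt "0 0 -0.02 0 0 0" --pt "0 0 -0.04 0 0 0" --pt "0 0 -0.04 0 0 0"

```text
clock: 23.75
eef_pos: [540.3, 29.2, 103.9]
tool_rot: [-3.14, -0.0, -3.059]
force: [0.5, -6.0, 1.7]
width: 17.6
```

```bash
python3 f.py 5
```

```text
t 24.0 pos [540.29  29.27 103.87] rot [-3.1404e+00 -2.0000e-04 -3.0591e+00] board xy 0.3 67.4 N 4.0 F [ 0.73 -5.14  2.  ] T [-1.496 -0.178 -0.093]
```

Emit:
move_arm --pt "0 0 -0.03 0 0 0" --pt "0 0 -0.05 0 0 0" --pt "0 0 -0.05 0 0 0"

```text
clock: 24.3
eef_pos: [540.2, 31.1, 104.4]
tool_rot: [3.141, -0.0, -3.057]
force: [0.1, -1.7, 0.6]
width: 17.1
```

```bash
python3 f.py 5
```

```text
t 24.55 pos [540.19  31.12 104.4 ] rot [ 3.1409e+00 -2.0000e-04 -3.0573e+00] board xy 0.4 69.2 N 2.52 F [ 0.74 -2.07  0.52] T [-0.476 -0.098 -0.038]
```

Leaf rises ~2.7°. Tilting the rake to match, so the tool's y runs along the leaf.

Emit:
move_arm --pt "0 0.08 0 0 0 0" --pt "0 0.12 0 -0.6 0 0" --pt "0 0.14 0 -1.2 0 0" --pt "0 0.16 0.005 -1.9 0 0" --pt "0 0.18 0.01 -2.6 0 0" --pt "0 0.18 0.01 -2.6 0 0" --pt "0 0.18 0.01 -2.6 0 0"

```text
clock: 25.25
eef_pos: [540.0, 32.4, 104.3]
tool_rot: [3.096, -0.0, -3.058]
force: [-0.3, -1.1, -0.9]
width: 17.6
```

```bash
python3 f.py 5
```

```text
t 25.5 pos [540.    32.51 104.3 ] rot [ 3.0960e+00 -4.0000e-04 -3.0575e+00] board xy 0.3 70.6 N 0.84 F [ 0.09 -0.45 -1.16] T [-0.206  0.022 -0.025]
```

Emit:
move_arm --pt "0 0 0.02 0 0 0" --pt "0 0.1 0.03 0 0 0" --pt "0 0.2 0.03 0 0 0" --pt "0 0.3 0.03 0 0 0" --pt "0 0.3 0.03 0 0 0"

```text
clock: 26.0
eef_pos: [540.1, 35.4, 104.3]
tool_rot: [3.096, 0.0, -3.058]
force: [-0.6, -0.7, 0.4]
width: 17.3
```

```bash
python3 f.py 5
```

```text
t 26.25 pos [540.11  35.35 104.32] rot [ 3.0961e+00  3.0000e-04 -3.0578e+00] board xy 0.7 73.5 N 2.6 F [ 0.09 -0.79  0.6 ] T [-0.322 -0.032  0.007]
```

Emit:
move_arm --pt "0 0.1 0.01 0 0 0" --pt "0 0.25 0.01 0 0 0" --pt "0 0.4 0.01 0 0 0" --pt "0 0.55 0.01 0 0 0" --pt "0 0.7 0.01 0 0 0" --pt "0 0.85 0.01 0 0 0" --pt "0 1.0 0.01 0 0 0" --pt "0 1.0 0.01 0 0 0"

```text
clock: 27.05
eef_pos: [539.1, 45.9, 104.7]
tool_rot: [3.096, 0.0, -3.057]
force: [0.6, -2.2, 1.5]
width: 17.0
```

```bash
python3 f.py 5
```

```text
t 27.3 pos [539.09  45.84 104.65] rot [ 3.0956e+00  1.0000e-04 -3.0574e+00] board xy 0.5 84.0 N 4.09 F [ 0.03 -1.15  2.09] T [-0.478 -0.022 -0.013]
```

Emit:
move_arm --pt "0 0.15 0 0 0 0" --pt "0 0.3 0 0 0 0" --pt "0 0.45 -0.005 0 0 0" --pt "0 0.6 -0.005 0 0 0" --pt "0 0.75 -0.005 0 0 0" --pt "0 0.9 -0.01 0 0 0" --pt "0 1.05 -0.01 0 0 0" --pt "0 1.2 -0.01 0 0 0" --pt "0 1.2 -0.01 0 0 0"

```text
clock: 28.2
eef_pos: [538.0, 57.6, 105.2]
tool_rot: [3.096, -0.0, -3.057]
force: [0.0, -0.1, 1.9]
width: 17.3
```

```bash
python3 f.py 5
```

```text
t 28.45 pos [538.    57.6  105.21] rot [ 3.0957e+00 -1.0000e-04 -3.0576e+00] board xy 0.4 95.8 N 2.81 F [ 0.14 -0.55  0.81] T [-0.261 -0.048 -0.01 ]
```

Emit:
move_arm --pt "0 0.15 0 0 0 0" --pt "0 0.3 0 0 0 0" --pt "0 0.45 0 0 0 0" --pt "0 0.6 0 0 0 0" --pt "0 0.75 0 0 0 0" --pt "0 0.9 0 0 0 0" --pt "0 1.05 0 0 0 0" --pt "0 1.2 0 0 0 0" --pt "0 1.2 0 0 0 0"

```text
clock: 29.35
eef_pos: [537.0, 69.6, 105.8]
tool_rot: [3.096, -0.0, -3.057]
force: [0.4, -1.1, 0.8]
width: 17.0
```

```bash
python3 f.py 5
```

```text
t 29.6 pos [537.03  69.55 105.78] rot [ 3.0957 -0.     -3.0576] board xy 0.5 107.8 N 2.93 F [-0.23 -0.75  0.93] T [-0.205 -0.03  -0.02 ]
```

Emit:
move_arm --pt "0 0.15 0.005 0 0 0" --pt "0 0.3 0.005 0 0 0" --pt "0 0.45 0.005 0 0 0" --pt "0 0.6 0.005 0 0 0" --pt "0 0.75 0.005 0 0 0" --pt "0 0.9 0.005 0 0 0" --pt "0 0.9 0.005 0 0 0"

```text
clock: 30.3
eef_pos: [536.3, 78.5, 106.1]
tool_rot: [3.096, -0.0, -3.057]
force: [-0.0, 0.0, 1.3]
width: 17.1
```

```bash
python3 f.py 5
```

```text
t 30.55 pos [536.29  78.44 106.14] rot [ 3.0958 -0.     -3.0576] board xy 0.5 116.7 N 2.28 F [-0.06 -0.45  0.28] T [-0.192 -0.034 -0.003]
```

Emit:
move_arm --pt "0 0.15 0 0 0 0" --pt "0 0.3 0 0 0 0" --pt "0 0.45 0 0 0 0" --pt "0 0.6 0 0 0 0" --pt "0 0.7 0 0 0 0" --pt "0 0.7 0 0 0 0"

```text
clock: 31.15
eef_pos: [535.7, 85.3, 106.5]
tool_rot: [3.096, -0.0, -3.057]
force: [0.0, -1.0, -0.0]
width: 17.3
```

```bash
python3 f.py 5; python3 - <<'E'
from h import *
im=eyes.get_image("scene")[:,:,::-1];cv2.imwrite("pics/scene5.png",im)
a=cv2.resize(im[150:250,220:350],None,fx=6,fy=6,interpolation=cv2.INTER_CUBIC)
cv2.imwrite("pics/c5.png",a)
E
```

```text
t 31.4 pos [535.72  85.29 106.46] rot [ 3.0958 -0.     -3.0577] board xy 0.5 123.6 N 1.84 F [ 0.39 -0.13 -0.16] T [-0.276 -0.041  0.001]
```

View pics/c5.png

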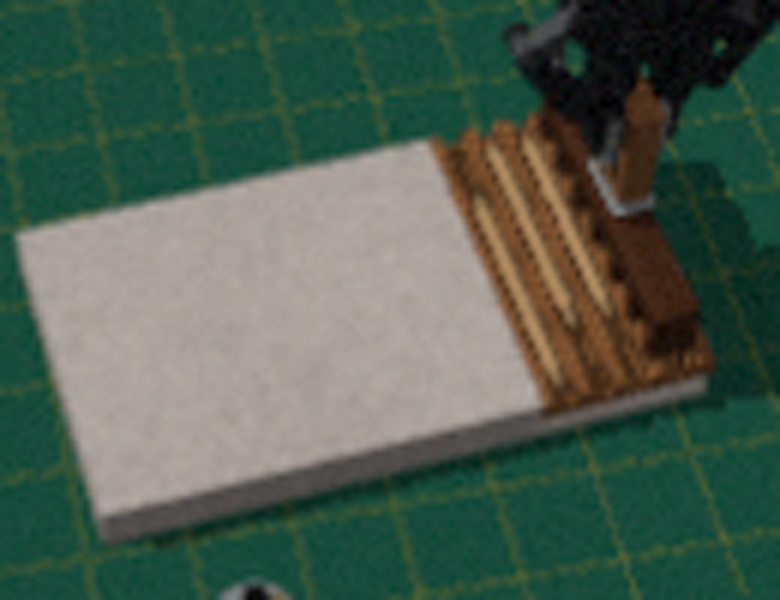

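All three needles lie in grooves 1–3 (crop: lines at x≈520, 530, 570), rake at the last groove. A short firmer press there, then lift.

Emit:
move_arm --pt "0 0 0.02 0 0 0" --pt "0 0 0.03 0 0 0" --pt "0 0 0.03 0 0 0"

```text
clock: 31.75
eef_pos: [535.7, 85.3, 106.3]
tool_rot: [3.096, 0.0, -3.058]
force: [-0.3, 0.5, 1.4]
width: 17.6
```

```bash
python3 f.py 5; python3 - <<'E'
from h import *
s=ctrl.read_state();p=s["eef_pos"];R=Ro.from_euler('xyz',s["tool_rot"])
up=p+[0,0,60]
print(inc(p,R,up,R),inc(p,R,up,rot(4.8)),rot(9.8).as_euler('xyz'),s["tool_rot"])
print(inc(up,rot(4.8),[570.3,-333,up[2]],rot(9.8)))
E
```

```text
t 32.0 pos [535.75  85.25 106.25] rot [ 3.0959e+00  1.0000e-04 -3.0577e+00] board xy 0.5 123.5 N 3.72 F [-1.17  0.24  1.72] T [0.04  0.081 0.025]
[-0.    0.27 -5.99  0.    0.    0.  ] [-0.    0.27 -5.99  2.62  0.    0.01] [-3.14159265  0.         -2.97055039] [ 3.09594336e+00  5.89518127e-05 -3.05772190e+00]
[  0.06 -41.97  -0.     0.     0.    -5.  ]
```

Emit:
move_arm --pt "0 0 -0.5 0 0 0" --pt "0 0.1 -2 0 0 0" --pt "0 0.2 -4 0 0 0" --pt "0 0.27 -6 1.3 0 0" --pt "0 0.27 -6 2.6 0 0" --pt "0 0.27 -6 2.6 0 0" --pt "0 0.27 -6 2.6 0 0"

```text
clock: 32.7
eef_pos: [534.7, 85.3, 165.1]
tool_rot: [-3.141, -0.002, -3.057]
force: [-0.0, 0.7, -1.8]
width: 17.6
```

Emit:
move_arm --pt "0 -2 0 0 0 0" --pt "0 -5 0 0 0 0" --pt "0 -8 0 0 0 0" --pt "0 -11 0 0 0 0" --pt "0 -14 0 0 0 0" --pt "0 -17 0 0 0 0" --pt "0 -20 0 0 0 -1" --pt "0 -23 0 0 0 -2" --pt "0 -26 0 0 0 -3" --pt "0 -29 0 0 0 -4" --pt "0 -32 0 0 0 -5" --pt "0 -35 0 0 0 -5" --pt "0 -38 0 0 0 -5" --pt "0 -40 0 0 0 -5" --pt "0 -41.5 0 0 0 -5" --pt "0 -42 0 0 0 -5" --pt "0 -42 0 0 0 -5" --pt "0 -42 0 0 0 -5" --pt "0 -42 0 0 0 -5"

```text
clock: 34.6
eef_pos: [571.3, -331.7, 166.2]
tool_rot: [3.14, 0.0, -2.969]
force: [0.7, -0.1, -1.5]
width: 17.7
```

```bash
python3 f.py 3
```

```text
t 34.75 pos [ 571.22 -332.26  166.33] rot [ 3.1413e+00  2.0000e-04 -2.9693e+00] board xy 0.9 -295.5 N 0.18 F [ 0.32 -0.02 -1.82] T [-0.029  0.009  0.036]
```

Emit:
move_arm --pt "0 0 2 0 0 0" --pt "0 0 5 0 0 0" --pt "0 0 7.5 0 0 0" --pt "0 0 8.5 0 0 0" --pt "0 0 8.8 0 0 0" --pt "0 0 8.9 0 0 0" --pt "0 0 8.95 0 0 0" --pt "0 0 9.0 0 0 0" --pt "0 0 9.05 0 0 0" --pt "0 0 9.05 0 0 0"

```text
clock: 35.75
eef_pos: [571.1, -333.7, 76.2]
tool_rot: [-3.141, 0.001, -2.971]
force: [-0.0, 0.4, -2.4]
width: 17.5
```

```bash
python3 f.py 4
```

```text
t 35.95 pos [ 570.95 -333.58   75.93] rot [-3.1415e+00  1.0000e-04 -2.9707e+00] board xy 0.5 -296.8 N 0.03 F [ 0.21  0.23 -1.97] T [ 0.018  0.002 -0.01 ]
```

Emit:
move_arm --pt "0 0 0.02 0 0 0" --pt "0 0 0.04 0 0 0" --pt "0 0 0.06 0 0 0" --pt "0 0 0.06 0 0 0"

```text
clock: 36.35
eef_pos: [570.9, -333.6, 75.5]
tool_rot: [-3.141, 0.0, -2.971]
force: [-1.8, 0.1, 2.5]
width: 17.4
```

```bash
python3 f.py 4
```

```text
t 36.55 pos [ 570.96 -333.57   75.41] rot [-3.1414e+00  2.0000e-04 -2.9706e+00] board xy 0.5 -296.8 N 5.5 F [-1.6   0.73  3.5 ] T [0.156 0.244 0.018]
```

Emit:
move_arm --pt "0 0 0 0 0 0" --pt "0 0 0 0 0 0" --pt "0 0 0 0 0 0" --pt "0 0 0 0 0 0" --pt "0 0 0 0 0 0" --pt "0 0 0 0 0 0" --pt "0 0 0 0 0 0" --pt "0 0 0 0 0 0" --grip 1

```text
clock: 37.35
eef_pos: [570.9, -333.6, 75.1]
tool_rot: [-3.142, -0.0, -2.971]
force: [0.1, 0.0, 0.1]
width: 85.7
```

Emit:
move_arm --pt "0 0 -1 0 0 0" --pt "0 0 -3 0 0 0" --pt "0 0 -6 0 0 0" --pt "0 0 -10 0 0 0" --pt "0 0 -14 0 0 0" --pt "0 0 -16 0 0 0" --pt "20 -10 -16 0 0 0" --pt "20 -10 -16 0 0 0" --pt "20 -10 -16 0 0 0" --pt "20 -10 -16 0 0 0" --pt "20 -10 -16 0 0 0" --pt "20 -10 -16 0 0 0" --pt "20 -10 -16 0 0 0"

```text
clock: 38.65
eef_pos: [390.8, -466.3, 235.9]
tool_rot: [-3.141, 0.001, -2.972]
force: [0.8, 0.4, -0.1]
width: 85.6
```

```bash
python3 - <<'E'
from h import *
t=eyes.get_image("top")[:,:,::-1];s=eyes.get_image("scene")[:,:,::-1]
cv2.imwrite("pics/top6.png",t);cv2.imwrite("pics/scene6.png",s)
a=cv2.resize(t[90:240,150:380],(690,450),interpolation=cv2.INTER_CUBIC)[:300]
a=cv2.resize(t[130:230,180:370],(570,300),interpolation=cv2.INTER_CUBIC)
b=cv2.resize(s[155:255,160:350],(570,300),interpolation=cv2.INTER_CUBIC)
cv2.imwrite("pics/c6.png",np.vstack([a,b]))
hsv=cv2.cvtColor(t,cv2.COLOR_BGR2HSV).astype(int);o=t.astype(int)
# light bamboo on the leaf, in board frame
m=np.zeros(t.shape[:2],bool);m[160:228,186:224]=1
m&=(hsv[...,2]>135)&(hsv[...,1]>50)
b=np.radians(4.8)
for c in comps(m,8):
    w=onz("top",c.reshape(-1,2),29)-[545.6,-37.9]
    u=w@[np.cos(b),np.sin(b)];v=w@[-np.sin(b),np.cos(b)]
    print("x",u.min().round(),u.max().round(),"y",v.mean().round(1),"ang",np.degrees(np.polyfit(u,v,1)[0]).round(1))
print(ctrl.read_state()["clock"],ctrl.read_state()["width"],ctrl.read_state()["force"])
E
```

```text
38.75 85.20890387428662 [0.75871436 0.97378381 0.81486643]
```

View pics/c6.png

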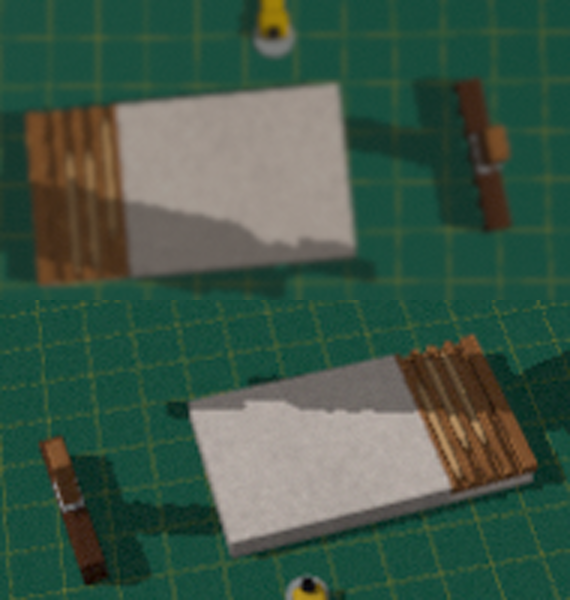

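Last picture: three needles each in grooves 1–3, mid-offsets under ~20 mm; rake upright on the mat at its old place, gripper clear. Handing in.

```bash
python3 -c "
from cell import ctrl
print(ctrl.finish_job())"
```

```text
the job is handed in; nothing more can be done
None
```

I picked the rake up by its handle, set its teeth on the plate about 145 mm behind the plate's centre, and combed the three needles across the leaf to its last groove. I then stood the rake upright on the mat near where it started, let go and backed the arm away. The job was handed in at about 39 s of the 72 s allowed; it gives no verdict.

- **Contact force:** it read about 2.5–5 N at nearly every stop. There was one dip to 0.8 N while I tilted the rake, and readings of 1.8 and 2.3 N near the last groove. I pressed to 3.7 N at the last groove before lifting.
- **Leaf slope:** the leaf rises about 2.7° towards its free edge. The teeth butted against the second rib with roughly 6 N sideways, about 7.5 N in all. I eased up about 0.8 mm and tilted the rake 2.6° to match the slope.
- **Needles:** the final pictures show one needle in each of grooves 1, 2 and 3. By eye they lie along the grooves, with their middles within about 20 mm of the leaf's middle.
- **Rake and bystanders:** the rake stands upright on the mat with the gripper clear of it. The cutter looks untouched; I did not check the jar and spool again, but the arm stayed well above or away from them.

One check failed. My colour-mask measurement of the needles in the last top picture found nothing because of shadow, so their final positions rest on what the pictures show.

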